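# Close a headstock routing jig

### The arm

A 6-joint arm with a two-finger parallel gripper is mounted at the origin on the work surface. World frame = base frame: x ahead of the robot, y to its left, z up, the work surface at z = 0. Lengths are in m, angles in rad, forces in N, time in s.
With the tool pointing down it reaches from about 0.4 to 0.925 m from the base axis. Payload 3.4 kg.
Tool frame: the origin (TCP) lies midway between the tips of the shut fingers; the grasp point (between the pads) lies env.pinch_z behind it (env.pinch_z is the distance from the TCP to the grasp point, in m); y points along the fingers, x is the direction in which the jaws open and shut, and the axes are right-handed (so a half turn about y gives the same grasp; the last joint's range is limited). The gripper opens to 85 mm and grips with 20 to 120 N. Pads are 22 mm wide; open, the fingers measure 114 mm over their backs; the gripper's body (76 mm by 85 mm) begins 54 mm behind the grasp point. The pads swing forward as they close: fully open they stand 13 mm farther back than shut.
Start: joints at [-1.355, 0.307, 1.506, -0, 1.328, -0.073], TCP at [0.164, -0.551, 0.231] pointing down, gripper open.
Joint ranges: [-3.12, 3.12], [-1.05, 2.28], [0.14, 2.33], [-1.42, 4.57], [0.1, 2.73], [-2.68, 2.68]. Speed limits (rad/s): [2.57, 2.57, 3.14, 3.14, 3.14, 3.14].

### API

Orientations are given as a 3x3 rotation matrix whose columns are the frame's x, y, z axes.
In Python, from plant import env, cams, job gives the robot as it stands.
- The arm moves only by the tool play_rows, never from a script. Its argument "motion" is text: rows parted by semicolons, each of 5 numbers parted by spaces: the opening, from 0 (shut) to 1 (fully open), then the shift along the tool's x, y, z in cm, then the turn about the tool's y in rad. A call has 1 to 10 rows; each row shifts and turns the commanded pose from where the row before left it, along the tool's axes as they then stand; what a row does not reach is not made up. A row lasts 1/8 s, in which the tool goes at most 62.5 mm and 10.7 degrees, less where a joint would pass 70% of its speed; a pose out of reach is approached as far as the arm can. A call is refused whole if a number of a shift passes 6.25 or a number of a turn 0.188, either way. A call with a gripper value outside its range is refused whole. The fingers move at their own pace and stop on an object; "force" is the grip in N (left out, the last holds). Time passes only in rows, so rows that do not move let the fingers close. It gives the time, the measured TCP pose, the force and the opening at its end, in the units of the state.
- env.read_state(): the state, without advancing time (a new reading comes with each control period).
- cams.get_image(name): name is "scene" or "top"; returns a dict with "image" (420x560x3 uint8, blue, green, red), "fovy" (degrees; the focal length in pixels is half the picture's height over the tangent of half this angle, whatever the lens; pixels are square), "cx", "cy" (the principal point, pixels), "distortion" ([k1, k2, p1, p2, k3] as OpenCV has them; the pictures are not rectified), "origin" and "rotation" of the camera in the world. Camera axes: x right, y down, z forward; pixel columns grow to the right and rows downward; lengths in m; the calibration is good to about 2 mm. A picture is of the moment at which its call begins. There is no depth.
- job.hand_in(): hands the job in, once; it reports no verdict.
The state is a dict: "clock": time; "joint_pos": joint angles; "joint_velocities": joint speeds; "joint_efforts": joint torques, N m; "position": TCP position; "tool_rot": TCP orientation; "force": force on the tool from outside, world axes, zero at the start; "ft_torque": the same for the moment, N m; "grip_width": finger opening in m.
Only numpy, scipy, OpenCV 4.12 (cv2) and the standard library are available. Lean on these libraries where they do the work, as an engineer would, in place of code of your own. Each camera call takes 0.05 s, during which the arm holds its last target.

### The job

Get the headstock blank ready for routing, with fingertip pushes only. First push the blank fully home along its channel against the end stop of the jig, then tip the hinged template over until it lies flat over the blank, and last push the toggle clamp's handle over and all the way down so that its bar holds the template. Do not lift the blank, and leave the tools and other things lying round the jig where they are.

Things in the scene. Friction and masses are not known exactly. Their poses are not given: they have to be found in the camera images.
- jig: Routing jig bolted to the bench: plywood base board 18 mm thick, spanning x -125..125, y -165..110 mm. Origin at its underside (2 mm above the bench top), z up, x along the blank's channel towards the channel's closed end, y towards the template's hinge. The channel is centred on y = 0. On the +y side the hinge rail and template, on the -y side a steel hold-down toggle clamp. The jig does not move.
- end_stop (a point): Middle of the inner face of the wooden stop across the channel's far end: (95, 0, 25.5) mm in the jig's frame, stop top at z = 31 mm. The channel is 80 mm wide between two wooden side guides (y = +-40 to 52 mm, x -30 to 95 mm, tops at z = 28 mm).
- headstock: Headstock blank: dark-faced wooden plate 165 mm long, 76 wide (46 over the 40 mm at its nut end), 15 thick, with pale edge line and pearl leaves, loose on the base board in the channel with 2 mm play to each guide. Origin at the middle of its underside, x along it towards the wide end that belongs against the stop. Starts 20 to 40 mm back from the stop. Slides under a push of 1 to 2 N.
- headstock_far (a point): Middle of the blank's wide end face (half way up its thickness); touches the stop when the blank is home.
- headstock_nut (a point): Middle of the blank's narrow end face, the end nearest the robot: 46 mm wide and 15 mm high, standing free (at jig x = -70 mm when home, 20 to 40 mm nearer to the robot at the start); the place to push.
- template (a joint): Angle of the hinged plywood routing template about its hinge: 0 lies flat over the blank (top face 43 mm above the jig's underside), pi/2 upright; starts at 1.7 to 2.0, leaning back away from the blank; stop at 2.1. The hinge is stiff (0.14 N m): it stays where it is left and must be pushed all the way, 1 to 2.5 N at its free edge.
- template_hinge (a point): Middle of the template's hinge axis, which runs along the jig's x, at (20, 72, 40) mm in the jig's frame. The template measures 135 mm along the hinge, 9 mm thick, with an eight-sided window about 70 x 58 mm through its middle. Its top face (when flat) lies 3 mm, its underside 6 mm from the axis.
- template_edge (a point): Middle of the template's free edge, 127 mm from the hinge axis; moves with the template (flat: jig x = 20, y = -55 mm). The solid strip along this edge is 32 mm wide.
- clamp_handle (a joint): Throw of the toggle clamp's handle. 0 (start): open, handle 60 degrees above level, leaning away from the template, clamp bar standing up. 1.0: fully over, handle nearly level (3 degrees up), pointing along the jig's -y, bar down with its rubber tip on the template's free-edge strip (bar and handle are linked). Stiff (0.1 N m): stays where it is left; 1 to 2 N at the grip.
- clamp_pivot (a point): The handle's pivot, axis along the jig's x, at (20, -140, 52) mm in the jig's frame. The upright clamp bar stands 18 mm from it towards the template: 18 mm wide, its top about 135 mm above the jig's underside.
- handle_end (a point): Outer end of the clamp's handle, 128 mm from its pivot; the round black grip, 20 mm thick, takes up the outer 80 mm. Moves with the handle.
- awl: Bystander, to be left alone: awl with a pear-shaped wooden handle (80 mm long, 24 mm thick) and a 90 mm steel point, lying on the mat. Origin on its underside; at the middle of its handle, x runs towards the point.
- gouge: Bystander, to be left alone: carving gouge, wooden handle 105 mm long and 26 mm thick with a 90 mm steel blade, lying on the mat. Origin on its underside; at the middle of its handle, x runs towards the blade.
- pencil: Bystander, to be left alone: slim metal mechanical pencil, 132 mm long, 9 mm thick, lying on the jig's base board beside the blank's channel, on the clamp's side. Origin on its underside; x runs towards its point.
- glue_bottle: Bystander, to be left alone: white glue bottle with an orange cap, 48 mm wide, 112 mm tall, standing on the mat. Origin on its underside; z is up its axis.
- pearl_dish: Bystander, to be left alone: small white dish, 68 mm wide, 26 mm tall, on the mat. Origin on its underside; z is up its axis.
- sanding_block: Bystander, to be left alone: cork sanding block 70 x 45 x 30 mm, on the mat. Origin on its underside; x is its long side.
- fretboard: Bystander, to be left alone: dark fretboard offcut with steel frets, 190 x 50 x 6 mm, lying on the mat. Origin on its underside; x is its long side.
- fret_hammer: Bystander, to be left alone: small hammer with a wooden handle, 200 mm long, lying on the mat beyond the jig. Origin on its underside; x runs towards its head.
There are look-alikes about, which are no part of the job. What is meant by the headstock is not yellow, and is the smaller of those in its own colour.

How it is judged:
On the way, in this order (a step that is already met when the one before it is completed fails the run):
1. the blank is home against the end stop (x of headstock_far in the frame of jig between 0.092 and 0.098 m and z of headstock_far in the frame of jig below 0.0285 m), for 0.2 s.
2. the template lies flat over the blank (value of joint template below 0.04 rad), for 0.2 s.
3. the clamp handle is thrown right over (value of joint clamp_handle above 0.94 rad), for 0.2 s.
At the end, for the whole second after the job is handed in: The blank's wide end is within 3 mm of the end stop and the blank lies down in its channel at rest, the template is within 0.04 rad of flat, and the clamp handle is at 0.94 rad or more of its 1.0 rad throw (all of step 1 and value of joint template below 0.04 rad and value of joint clamp_handle above 0.94 rad and linear speed of headstock below 0.01 m/s); the robot touches nothing.
It fails at once if the blank is lifted: either end more than 8 mm off its bed (z of any of headstock_far, headstock_nut in the frame of jig above 0.0335 m).
It fails at once if a bystander is shifted more than 30 mm, picked up or knocked over (distance of any of awl, gouge, pencil, glue_bottle, pearl_dish, sanding_block, fretboard, fret_hammer from where it was at the start of the episode above 0.03 m or angle between any of glue_bottle, pearl_dish, sanding_block's own z axis and vertical above 0.5 rad).
It also fails if it takes over 56 s, if anything falls off the work surface, if the arm or the gripper's body presses on something with over 40 N, if the wrist force passes 120 N, or if a joint passes its speed limit or range.

## Working session

There is one attempt and no reset: what is moved stays moved. The work goes in short steps, Python scripts to look and compute and a tool call to move; the robot and the scene stay as the last step left them, time stands still between calls to the robot, and variables do not carry over. Pictures are saved under pics/ and viewed, and the job is handed in when it is done.

Besides the shell and the picture viewer there is one more tool, called after "Emit:" by a JSON object that holds its "api" and its "payload". play_rows: Moves the arm, as the interface text tells. Its arguments: {"type":"object","properties":{"motion":{"type":"string"},"force":{"type":"number"}},"required":["motion"]}

```bash
ls; mkdir -p pics; cat > h.py <<'E'
import numpy as np, cv2
from plant import env, cams, job
def cam(n):
    return cams.get_image(n)
def K(c):
    h=c["image"].shape[0]; f=h/2/np.tan(np.radians(c["fovy"])/2)
    return np.array([[f,0,c["cx"]],[0,f,c["cy"]],[0,0,1.]])
def ray(c,px):
    p=cv2.undistortPoints(np.array(px,float).reshape(-1,1,2),K(c),np.array(c["distortion"],float)).reshape(-1,2)
    d=np.c_[p,np.ones(len(p))]@np.array(c["rotation"]).T
    return np.array(c["origin"]),d
def onz(c,px,z):
    o,d=ray(c,px); return o+d*((z-o[2])/d[:,2:3])
def proj(c,P):
    R=np.array(c["rotation"]).T; t=-R@np.array(c["origin"])
    return cv2.projectPoints(np.array(P,float).reshape(-1,1,3),cv2.Rodrigues(R)[0],t,K(c),np.array(c["distortion"],float))[0].reshape(-1,2)
E
python3 - <<'E'
from h import *
import pickle
for n in("scene","top"):
    c=cam(n); cv2.imwrite(f"pics/{n}0.png",c["image"]); pickle.dump(c,open(n+"0.pkl","wb"))
    print(n,c["origin"],np.round(c["rotation"],3).tolist(),c["fovy"],c["distortion"])
s=env.read_state(); print(s["clock"],s["position"],np.round(s["tool_rot"],3).tolist(),s["force"],s["grip_width"],env.pinch_z)
E
```

```text
pics
scene [1.10645558 0.52050143 1.19966807] [[-0.693, 0.591, -0.412], [0.72, 0.581, -0.38], [0.015, -0.56, -0.828]] 42.48981825046345 [-0.04563506  0.          0.          0.          0.        ]
top [0.24126443 0.04898534 1.70749149] [[-0.008, -0.974, 0.225], [-1.0, 0.008, 0.002], [-0.003, -0.225, -0.974]] 42.5535309922363 [-0.08999653  0.          0.          0.          0.        ]
0.1 [ 0.16416366 -0.55039738  0.23044705] [[0.286, -0.0, 0.958], [-0.958, 0.002, 0.286], [-0.002, -1.0, 0.0]] [-0.83665827 -0.20165816 -0.46518445] 0.08573152273449534 0.0187
```

View pics/scene0.png

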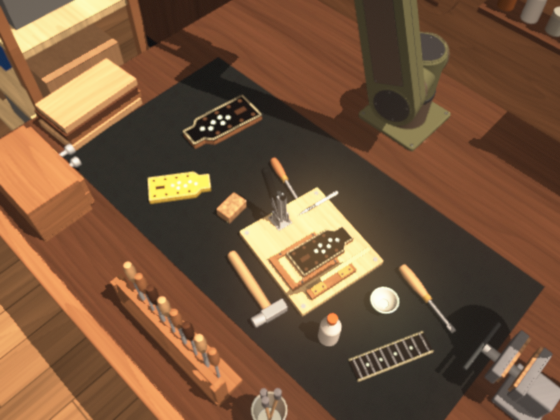

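View pics/top0.png

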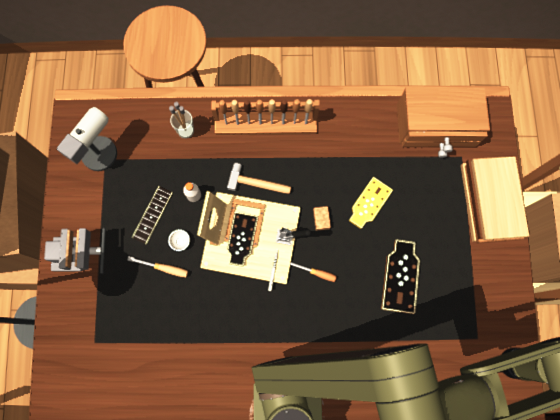

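```bash
python3 - <<'E'
import pickle,cv2
c=pickle.load(open("top0.pkl","rb"))["image"]; cv2.imwrite("pics/topc.png",cv2.resize(c[150:300,180:350],None,fx=4.5,fy=4,interpolation=cv2.INTER_CUBIC)[:600])
c=pickle.load(open("scene0.pkl","rb"))["image"]; cv2.imwrite("pics/scenec.png",cv2.resize(c[180:320,230:400],None,fx=4,fy=4,interpolation=cv2.INTER_CUBIC))
E
```

```text
(no output)
```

View pics/topc.png

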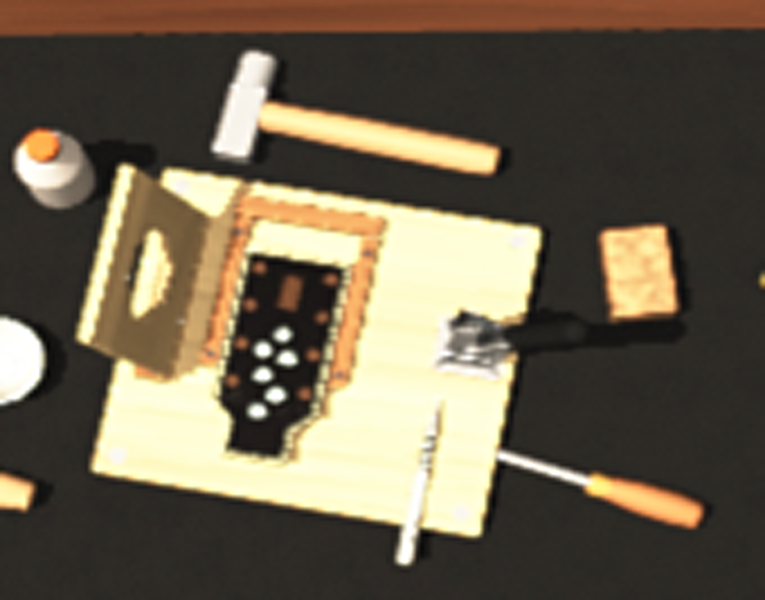

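View pics/scenec.png

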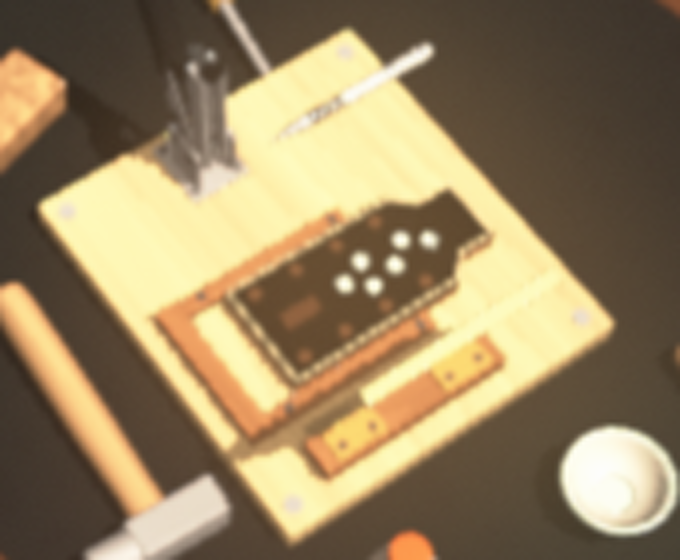

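```bash
cat >> h.py <<'E'
import pickle
def rig(A,B):
    a=A-A.mean(0);b=B-B.mean(0)
    th=np.arctan2((a[:,0]*b[:,1]-a[:,1]*b[:,0]).sum(),(a*b).sum())
    R=np.array([[np.cos(th),-np.sin(th)],[np.sin(th),np.cos(th)]])
    t=B.mean(0)-R@A.mean(0); return th,R,t,np.linalg.norm(A@R.T+t-B,axis=1)
E
python3 - <<'E'
from h import *
T=pickle.load(open("top0.pkl","rb"));S=pickle.load(open("scene0.pkl","rb"))
def corners(c,box,guess):
    x0,y0,x1,y1=box
    im=c["image"][y0:y1,x0:x1]; m=(im.max(2)>100).astype(np.uint8)
    # refine: cornerSubPix on mask-smoothed gray
    g=cv2.cvtColor(c["image"],cv2.COLOR_BGR2GRAY)
    p=np.array(guess,np.float32).reshape(-1,1,2)
    return cv2.cornerSubPix(g,p.copy(),(4,4),(-1,-1),(3,50,.01)).reshape(-1,2)
gT=[(180+165/4.5,150+168/4),(180+541/4.5,150+228/4),(180+480/4.5,150+536/4),(180+93/4.5,150+470/4)]
JT=np.array([(125,110),(125,-165),(-125,-165),(-125,110)])/1000
gS=[(230+614/4,180+325/4),(230+350/4,180+28/4),(230+38/4,180+208/4),(230+290/4,180+545/4)]
JS=np.array([(-125,110),(-125,-165),(125,-165),(125,110)])/1000
for c,g,J in((T,gT,JT),(S,gS,JS)):
    q=corners(c,(0,0,560,420),g); print(np.round(g,1).tolist(),q.round(1).tolist())
    for pts in(np.array(g),q):
        W=onz(c,pts,0.020)[:,:2]; th,R,t,e=rig(J,W); print("th",th,"t",t,"err",(e*1000).round(1))
E
```

```text
[[216.7, 192.0], [300.2, 207.0], [286.7, 284.0], [200.7, 267.5]] [[215.3000030517578, 192.60000610351562], [299.6000061035156, 206.60000610351562], [286.20001220703125, 283.70001220703125], [199.60000610351562, 267.20001220703125]]
th -0.19217612531853526 t [0.556224   0.13703394] err [0.4 0.5 1.  0.5]
th -0.18756034280835518 t [0.55637965 0.13977802] err [1.9 1.2 1.2 1.9]
[[383.5, 261.2], [317.5, 187.0], [239.5, 232.0], [302.5, 316.2]] [[383.29998779296875, 260.6000061035156], [316.6000061035156, 186.5], [238.8000030517578, 230.89999389648438], [302.5, 315.20001220703125]]
th -0.19614530745489603 t [0.55474636 0.14043098] err [1.  2.5 0.4 3.2]
th -0.1944721845605377 t [0.55374895 0.13803895] err [0.1 1.6 1.3 2.8]
```

```bash
cat >> h.py <<'E'
TH=-0.192; JR=np.array([[np.cos(TH),-np.sin(TH),0],[np.sin(TH),np.cos(TH),0],[0,0,1]]); JO=np.array([0.555,0.138,0.002])
def w2j(P): return (np.array(P)-JO)@JR
def j2w(P): return np.array(P)@JR.T+JO
def st(tgt=None):
    s=env.read_state(); R=np.array(s["tool_rot"]); p=np.array(s["position"])
    print("t",round(s["clock"],2),"jig mm",(w2j(p)*1000).round(1),"F jig",(np.array(s["force"])@JR).round(1),"yawerr",round(np.arctan2(*(JR.T@R[:,0])[1::-1]),3),"grip",round(s["grip_width"],3),"j",np.round(s["joint_pos"],2))
    if tgt is not None: print("delta tool cm",(R.T@(j2w(np.array(tgt)/1000)-p)*100).round(2))
E
python3 - <<'E'
from h import *
T=pickle.load(open("top0.pkl","rb"));S=pickle.load(open("scene0.pkl","rb"))
ct=lambda L:[((x+.5)/4.5-.5+180,(y+.5)/4-.5+150) for x,y in L]
cs=lambda L:[((x+.5)/4-.5+230,(y+.5)/4-.5+180) for x,y in L]
print("nut top",(w2j(onz(T,ct([(228,453),(292,460)]),.035))*1000).round(1).tolist(),"far",(w2j(onz(T,ct([(248,255),(345,266)]),.035))*1000).round(1).tolist())
print("nut scene",(w2j(onz(S,cs([(450,190),(491,236)]),.035))*1000).round(1).tolist(),"far",(w2j(onz(S,cs([(230,292),(297,382)]),.035))*1000).round(1).tolist())
# template edge predicted projection for thetas
for th in np.arange(1.6,2.11,.1):
    P=[(x,72-r*np.cos(th)+n*np.sin(th),40+r*np.sin(th)+n*np.cos(th)) for x in(-47.5,87.5) for r,n in((127,-6),(127,3))]
    q=proj(T,j2w(np.array(P)/1000)); print(round(th,2),"crop top",np.c_[(q[:,0]-180)*4.5,(q[:,1]-150)*4].round(0).tolist())
    q=proj(S,j2w(np.array(P)/1000)); print("   crop scene",((q-[230,180])*4).round(0).tolist())
P=np.array([(20,-140,52),(20,-204,163),(20,-122,135)])/1000
for c in(T,S):print(proj(c,j2w(P)).round(1).tolist())
for n,px in(("block",(640,270)),("bottle",(45,145))):print(n,(w2j(onz(T,ct([px]),.03 if n=="block" else .112))*1000).round())
st()
E
```

```text
nut top [[-93.5, 18.7, 33.0], [-90.7, -26.0, 33.0]] far [[64.4, 36.2, 33.0], [68.1, -33.0, 33.0]]
nut scene [[-95.6, -18.7, 33.0], [-95.5, 22.7, 33.0]] far [[63.1, -37.8, 33.0], [65.9, 35.6, 33.0]]
1.6 crop top [[148.0, 352.0], [134.0, 350.0], [190.0, 175.0], [176.0, 173.0]]
   crop scene [[506.0, 213.0], [517.0, 224.0], [314.0, 334.0], [323.0, 346.0]]
1.7 crop top [[128.0, 349.0], [115.0, 347.0], [171.0, 172.0], [158.0, 170.0]]
   crop scene [[521.0, 229.0], [531.0, 241.0], [328.0, 351.0], [337.0, 364.0]]
1.8 crop top [[110.0, 346.0], [97.0, 344.0], [153.0, 170.0], [140.0, 168.0]]
   crop scene [[535.0, 246.0], [544.0, 259.0], [342.0, 370.0], [351.0, 384.0]]
1.9 crop top [[92.0, 344.0], [79.0, 342.0], [135.0, 168.0], [123.0, 167.0]]
   crop scene [[548.0, 265.0], [557.0, 278.0], [355.0, 389.0], [364.0, 404.0]]
2.0 crop top [[74.0, 342.0], [63.0, 341.0], [118.0, 166.0], [106.0, 166.0]]
   crop scene [[561.0, 284.0], [570.0, 298.0], [368.0, 410.0], [377.0, 424.0]]
2.1 crop top [[58.0, 340.0], [48.0, 340.0], [102.0, 166.0], [91.0, 165.0]]
   crop scene [[573.0, 304.0], [581.0, 318.0], [381.0, 430.0], [389.0, 445.0]]
[[286.9, 235.7], [309.7, 232.7], [281.8, 229.5]]
[[277.8, 211.8], [263.3, 168.4], [282.5, 197.7]]
block [[ 104. -239.   28.]]
bottle [[108. 182. 110.]]
t 0.1 jig mm [-252.3 -750.3  228.4] F jig [-0.8 -0.4 -0.5] yawerr -1.089 grip 0.086 j [-1.35  0.31  1.51  0.    1.33 -0.07]
```

Emit:
{"api": "play_rows", "payload": {"motion": "0 0 -1 0 -0.182; 0 0 0 0 -0.182; 0 0 0 0 -0.182; 0 0 0 0 -0.182; 0 0 0 0 -0.182; 0 0 0 0 -0.18; 0 0 0 0 0", "force": 40}}

```text
clock: 0.98
position: [0.1642, -0.5507, 0.2408]
tool_rot: [[0.981, -0.0, 0.192], [-0.192, 0.001, 0.981], [-0.0, -1.0, 0.001]]
force: [-0.4, 0.9, 0.8]
grip_width: -0.0003
```

Emit:
{"api": "play_rows", "payload": {"motion": "0 3.4 0 4.9 0; 0 3.4 0 4.9 0; 0 3.4 0 4.9 0; 0 3.4 0 4.9 0; 0 3.4 0 4.9 0; 0 3.4 0 4.9 0; 0 0 0 0 0"}}

```text
clock: 1.85
position: [0.4229, -0.2979, 0.2412]
tool_rot: [[0.982, 0.001, 0.187], [-0.187, 0.001, 0.982], [0.001, -1.0, 0.001]]
force: [-0.3, 0.0, -0.3]
grip_width: -0.0
```

Emit:
{"api": "play_rows", "payload": {"motion": "0 -1.2 0 5.7 0; 0 -1.2 0 5.7 0; 0 -1.2 0 5.7 0; 0 -1.2 0 5.7 0; 0 -1.2 0 5.7 0; 0 -1.2 0 5.7 0; 0 -1.2 0 5.7 0; 0 -1.2 0 5.7 0; 0 0 0 0 0"}}

```text
clock: 2.98
position: [0.4126, 0.1675, 0.2413]
tool_rot: [[0.982, 0.0, 0.187], [-0.187, 0.001, 0.982], [0.0, -1.0, 0.001]]
force: [-0.3, -0.4, 0.9]
grip_width: -0.0
```

```bash
python3 -c "
from h import *
st((-130,0,23))"
```

```text
t 2.98 jig mm [-145.4    1.8  239.3] F jig [-0.3 -0.4  0.9] yawerr 0.004 grip -0.0 j [0.29 0.11 1.74 0.   1.29 0.48]
delta tool cm [ 1.54 21.63 -0.2 ]
```

Emit:
{"api": "play_rows", "payload": {"motion": "0 0 5 0 0; 0 0 5 0 0; 0 0 5 -0.2 0; 0 0 4 0 0; 0 0 1.6 0 0; 0 0 0.9 0 0; 0 0 0 0 0"}}

```text
clock: 3.85
position: [0.4125, 0.1618, 0.0261]
tool_rot: [[0.981, -0.001, 0.192], [-0.192, -0.0, 0.981], [-0.001, -1.0, -0.001]]
force: [-0.6, 0.4, 0.0]
grip_width: -0.0004
```

```bash
python3 - <<'E'
from h import *
st((-84.5,0,24))
for n in("scene","top"):
    c=cam(n); i=c["image"]; i=i[180:320,230:400] if n=="scene" else i[150:300,180:350]
    cv2.imwrite(f"pics/{n}1.png",cv2.resize(i,None,fx=4,fy=4,interpolation=cv2.INTER_CUBIC))
E
```

```text
t 3.85 jig mm [-144.4   -3.8   24.1] F jig [-0.7  0.2  0. ] yawerr -0.001 grip -0.0 j [ 0.28  0.41  2.03 -0.    0.7   0.47]
delta tool cm [5.99 0.01 0.39]
```

View pics/scene1.png

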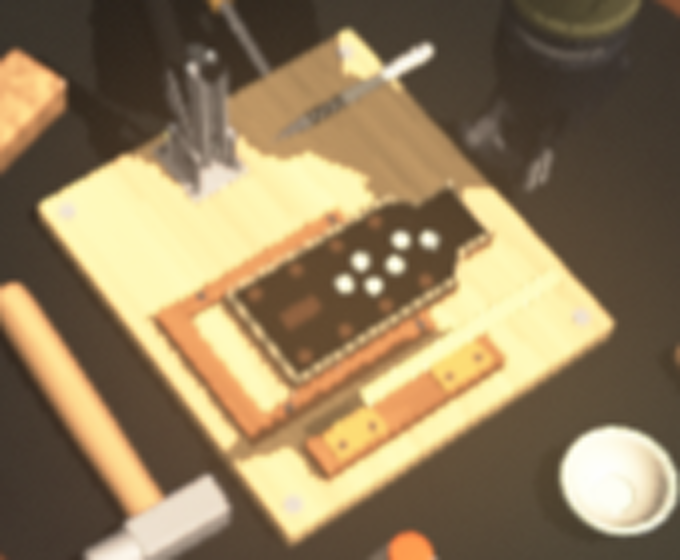

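Emit:
{"api": "play_rows", "payload": {"motion": "0 1 0 0.3 0; 0 1 0 0 0; 0 1 0 0 0; 0 0.4 0 0 0; 0 0.4 0 0 0; 0 0.3 0 0 0; 0 0 0 0 0"}}

```text
clock: 4.82
position: [0.4526, 0.1579, 0.0262]
tool_rot: [[0.982, -0.001, 0.19], [-0.19, -0.0, 0.982], [-0.001, -1.0, -0.0]]
force: [-2.6, -0.5, 1.8]
grip_width: -0.0002
```

```bash
python3 - <<'E'
from h import *
st((-84.5,0,24))
E
```

```text
t 4.83 jig mm [-104.3   -0.    24.2] F jig [-2.5 -1.   1.8] yawerr 0.001 grip -0.0 j [ 0.25  0.44  1.96 -0.    0.75  0.44]
delta tool cm [ 1.98  0.02 -0.  ]
```

In contact (≈2 N). Push on slowly.

Emit:
{"api": "play_rows", "payload": {"motion": "0 0.3 0 0 0; 0 0.3 0 0 0; 0 0.3 0 0 0; 0 0.3 0 0 0; 0 0.3 0 0 0; 0 0 0 0 0"}}

```text
clock: 5.58
position: [0.4687, 0.1551, 0.0263]
tool_rot: [[0.982, 0.001, 0.19], [-0.19, 0.0, 0.982], [0.001, -1.0, 0.0]]
force: [-0.4, 0.4, -0.6]
grip_width: -0.0002
```

Emit:
{"api": "play_rows", "payload": {"motion": "0 0.2 0 0 0; 0 0.1 0 0 0; 0 0.1 0 0 0; 0 0 0 0 0"}}

```text
clock: 6.08
position: [0.4719, 0.1544, 0.0263]
tool_rot: [[0.982, 0.0, 0.19], [-0.19, -0.0, 0.982], [0.0, -1.0, 0.0]]
force: [-0.2, -0.2, 1.2]
grip_width: 0.0001
```

```bash
python3 - <<'E'
from h import *
st((-84.5,0,24))
for n in("scene","top"):
    c=cam(n); i=c["image"]; i=i[180:320,230:400] if n=="scene" else i[150:300,180:350]
    cv2.imwrite(f"pics/{n}2.png",cv2.resize(i,None,fx=4,fy=4,interpolation=cv2.INTER_CUBIC))
E
```

```text
t 6.08 jig mm [-84.7   0.3  24.3] F jig [-0.2 -0.2  1.2] yawerr 0.001 grip 0.0 j [ 0.23  0.45  1.92 -0.    0.77  0.42]
delta tool cm [ 0.02  0.03 -0.03]
```

View pics/scene2.png

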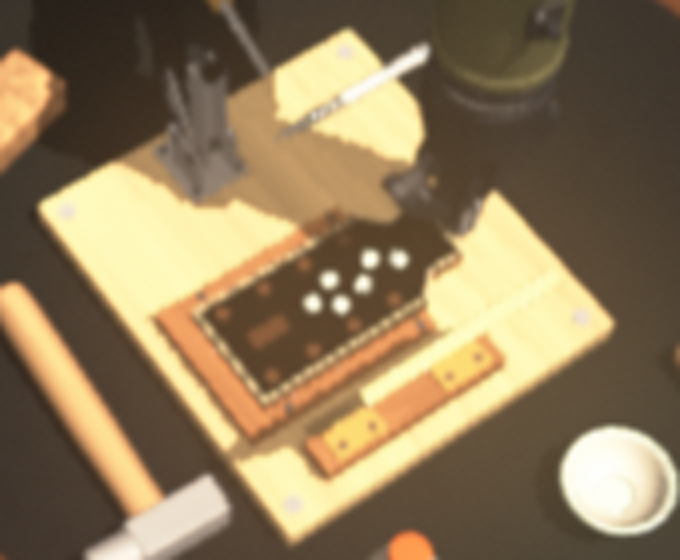

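```bash
python3 - <<'E'
from h import *
S=pickle.load(open("scene0.pkl","rb"))
cs=lambda L:[((x+.5)/4-.5+230,(y+.5)/4-.5+180) for x,y in L]
print((w2j(onz(S,cs([(195,312),(266,405),(459,260)]),.035))*1000).round(1).tolist())
E
```

```text
[[89.0, -38.6, 33.0], [90.3, 37.4, 33.0], [-67.9, 24.9, 33.0]]
```

Emit:
{"api": "play_rows", "payload": {"motion": "0 0.1 0 0 0; 0 0.1 0 0 0; 0 0 0 0 0"}}

```text
clock: 6.55
position: [0.474, 0.154, 0.0263]
tool_rot: [[0.982, 0.0, 0.19], [-0.19, 0.0, 0.982], [0.0, -1.0, 0.0]]
force: [-0.7, 0.3, 0.5]
grip_width: 0.0003
```

Emit:
{"api": "play_rows", "payload": {"motion": "0 0.1 0 0 0; 0 0.1 0 0 0; 0 0 0 0 0"}}

```text
clock: 6.92
position: [0.4748, 0.1537, 0.0262]
tool_rot: [[0.982, -0.002, 0.19], [-0.19, 0.0, 0.982], [-0.002, -1.0, -0.0]]
force: [-5.1, 1.6, 3.7]
grip_width: 0.0
```

Emit:
{"api": "play_rows", "payload": {"motion": "0 0.1 0 0 0; 0 0 0 0 0; 0 0 0 0 0"}}

```text
clock: 7.3
position: [0.4749, 0.1536, 0.0262]
tool_rot: [[0.982, -0.003, 0.19], [-0.19, 0.0, 0.982], [-0.003, -1.0, -0.0]]
force: [-5.7, 2.7, 5.6]
grip_width: 0.0001
```

```bash
python3 - <<'E'
from h import *
st()
for n in("scene",):
    c=cam(n); i=c["image"]; i=i[180:320,230:400]
    cv2.imwrite(f"pics/{n}3.png",cv2.resize(i,None,fx=4,fy=4,interpolation=cv2.INTER_CUBIC))
E
```

```text
t 7.3 jig mm [-81.6   0.   24.2] F jig [-6.1  1.6  5.6] yawerr 0.001 grip 0.0 j [0.23 0.46 1.91 0.   0.78 0.42]
```

View pics/scene3.png

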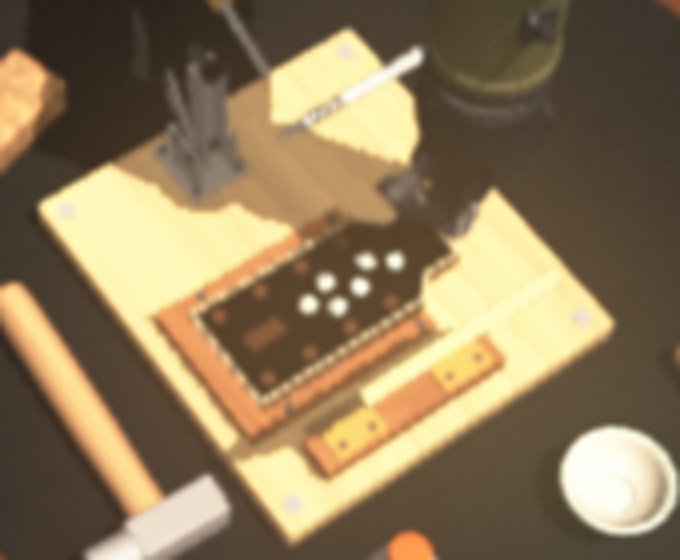

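Emit:
{"api": "play_rows", "payload": {"motion": "0 -0.5 0 0 0; 0 -1.5 0 0 0; 0 0 -4 0 0; 0 0 -5 0 0; 0 0 -5 0 0; 0 0 -5 0 0; 0 0 0 0 0"}}

```text
clock: 8.22
position: [0.4599, 0.1581, 0.2205]
tool_rot: [[0.982, 0.01, 0.19], [-0.19, 0.002, 0.982], [0.01, -1.0, 0.004]]
force: [0.7, -0.0, -0.9]
grip_width: 0.0002
```

```bash
python3 - <<'E'
from h import *
st((20,145,214))
for n in("scene",):
    c=cam(n); i=c["image"]; i=i[180:320,230:400]
    cv2.imwrite(f"pics/{n}4.png",cv2.resize(i,None,fx=4,fy=4,interpolation=cv2.INTER_CUBIC))
prev=None
for th in [1.9,1.75,1.6,1.45,1.3,1.15,1.,.85,.7,.55,.4,.25,.1,0]:
    r=110; rr=127 if th>np.pi/2 else r
    p=np.array([72-rr*np.cos(th)+3*np.sin(th)+11, 40+r*np.sin(th)+3*np.cos(th)])
    print(th,p.round(1), None if prev is None else (p-prev).round(1)); prev=p
E
```

```text
t 8.22 jig mm [-97.1   1.6 218.5] F jig [ 0.7  0.1 -0.9] yawerr 0.001 grip 0.0 j [ 0.24  0.19  1.71 -0.    1.24  0.44]
delta tool cm [11.73  0.63 14.33]
1.9 [126.9 143.1] None
1.75 [108.6 147.7] [-18.3   4.6]
1.6 [ 89.7 149.9] [-18.9   2.2]
1.45 [ 72.7 149.6] [-17.   -0.3]
1.3 [ 56.5 146.8] [-16.3  -2.8]
1.15 [ 40.8 141.6] [-15.7  -5.2]
1.0 [ 26.1 134.2] [-14.7  -7.4]
0.85 [ 12.7 124.6] [-13.4  -9.6]
0.7 [  0.8 113.2] [-11.9 -11.5]
0.55 [ -9.2 100.1] [-10.  -13.1]
0.4 [-17.1  85.6] [ -7.9 -14.5]
0.25 [-22.8  70.1] [ -5.7 -15.5]
0.1 [-26.2  54. ] [ -3.3 -16.2]
0 [-27.  43.] [ -0.8 -11. ]
```

View pics/scene4.png

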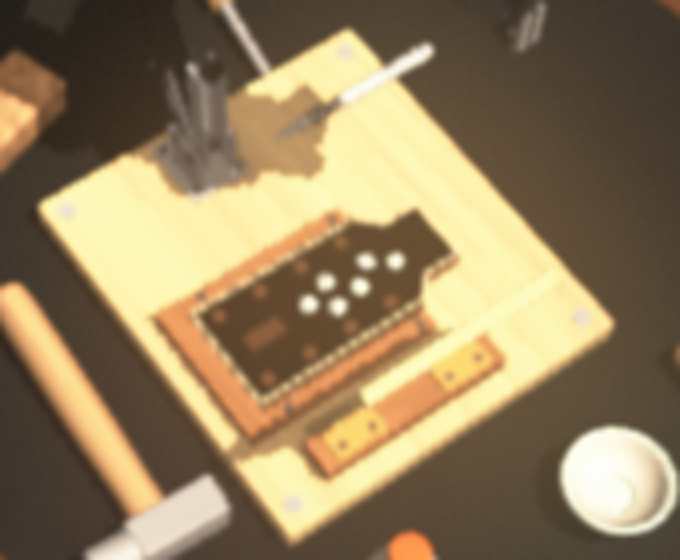

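```bash
python3 - <<'E'
from h import *
S=pickle.load(open("scene0.pkl","rb"))
for P in ([(95,-38,33),(95,38,33),(-70,23,33),(-70,-23,33)],[(95,-40,31),(107,-52,31),(107,52,31)]):
    print(((proj(S,j2w(np.array(P)/1000))-[230,180])*4+1.5).round(0).tolist())
i=cv2.imread("pics/scene4.png")[180:480,100:500]; cv2.imwrite("pics/z4.png",cv2.resize(i,None,fx=2,fy=2))
E
```

```text
[[187.0, 318.0], [260.0, 410.0], [460.0, 256.0], [414.0, 205.0]]
[[186.0, 317.0], [158.0, 312.0], [258.0, 439.0]]
```

View pics/z4.png

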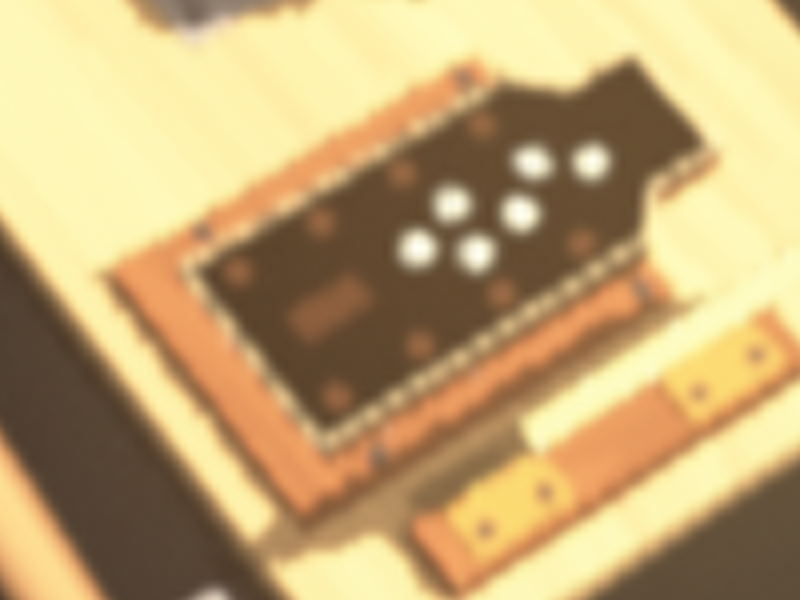

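Emit:
{"api": "play_rows", "payload": {"motion": "0 3.9 0 2.9 0; 0 3.9 0 2.9 0; 0 3.9 0 2.9 0; 0 0 0 2.9 0; 0 0 0 2.9 0; 0 0 0 0 0"}}

```text
clock: 9.02
position: [0.5985, 0.2788, 0.2133]
tool_rot: [[0.982, -0.004, 0.188], [-0.188, -0.001, 0.982], [-0.003, -1.0, -0.002]]
force: [0.1, -0.1, -0.9]
grip_width: 0.0006
```

```bash
python3 - <<'E'
from h import *
st((20,145,143))
c=cam("top"); i=c["image"][150:300,180:350]
cv2.imwrite("pics/top5.png",cv2.resize(i,None,fx=4,fy=4,interpolation=cv2.INTER_CUBIC))
c=cam("scene"); i=c["image"][180:320,230:400]
cv2.imwrite("pics/scene5.png",cv2.resize(i,None,fx=4,fy=4,interpolation=cv2.INTER_CUBIC))
E
```

```text
t 9.03 jig mm [ 15.9 146.5 211.3] F jig [ 0.1 -0.1 -0.9] yawerr 0.003 grip 0.001 j [0.37 0.44 1.34 0.   1.37 0.56]
delta tool cm [ 0.44  6.83 -0.14]
```

View pics/scene5.png

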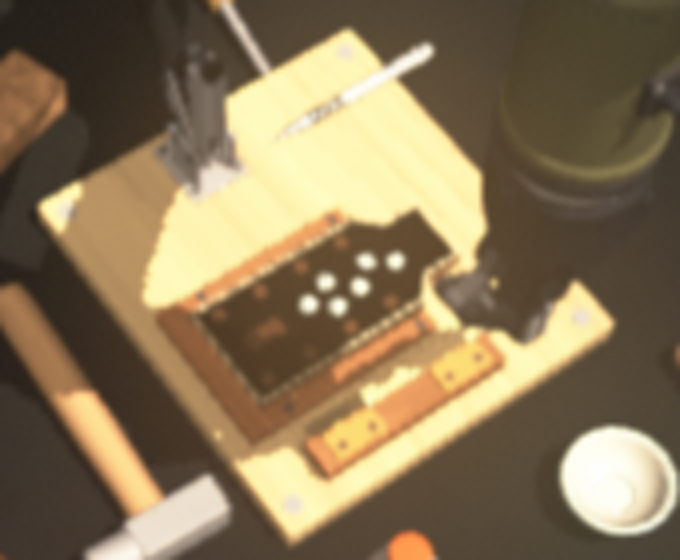

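Emit:
{"api": "play_rows", "payload": {"motion": "0 0.4 3 0 0; 0 0 2.8 0 0; 0 0 1 0 0; 0 0 0 0 0"}}

```text
clock: 9.62
position: [0.6027, 0.2757, 0.1476]
tool_rot: [[0.982, -0.002, 0.191], [-0.191, -0.001, 0.982], [-0.002, -1.0, -0.001]]
force: [0.4, 0.1, 0.5]
grip_width: 0.0003
```

Emit:
{"api": "play_rows", "payload": {"motion": "0 0 0 -1 0; 0 0 0 -0.8 0; 0 0 0 -0.8 0; 0 0 -0.1 -0.9 0; 0 0 -0.2 -0.9 0; 0 0 0 0 0"}}

```text
clock: 10.38
position: [0.5947, 0.2323, 0.1514]
tool_rot: [[0.982, -0.001, 0.191], [-0.191, -0.001, 0.982], [-0.0, -1.0, -0.001]]
force: [0.5, 0.0, 0.3]
grip_width: -0.0002
```

```bash
python3 - <<'E'
from h import *
st((20,89.7,150))
c=cam("top"); i=c["image"][150:300,180:350]
cv2.imwrite("pics/top6.png",cv2.resize(i,None,fx=4,fy=4,interpolation=cv2.INTER_CUBIC))
c=cam("scene"); i=c["image"][180:320,230:400]
cv2.imwrite("pics/scene6.png",cv2.resize(i,None,fx=4,fy=4,interpolation=cv2.INTER_CUBIC))
E
```

```text
t 10.38 jig mm [ 21.  100.1 149.4] F jig [0.5 0.1 0.3] yawerr 0.0 grip -0.0 j [ 0.31  0.46  1.47 -0.    1.21  0.5 ]
delta tool cm [-0.1  -0.06 -1.04]
```

View pics/scene6.png

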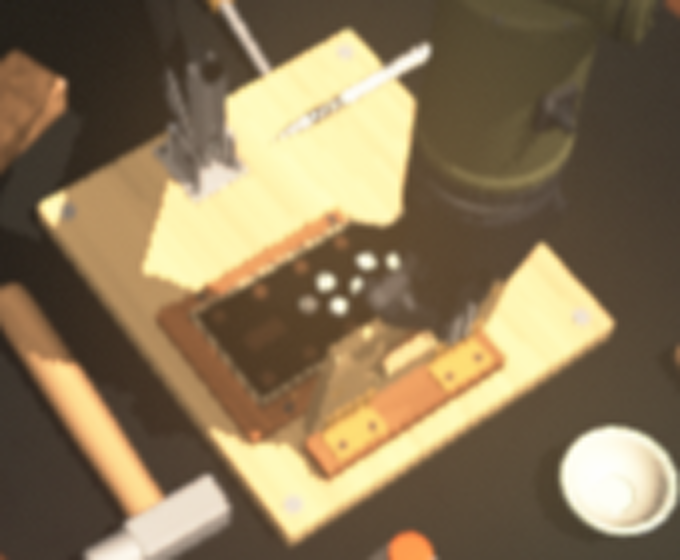

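View pics/top6.png

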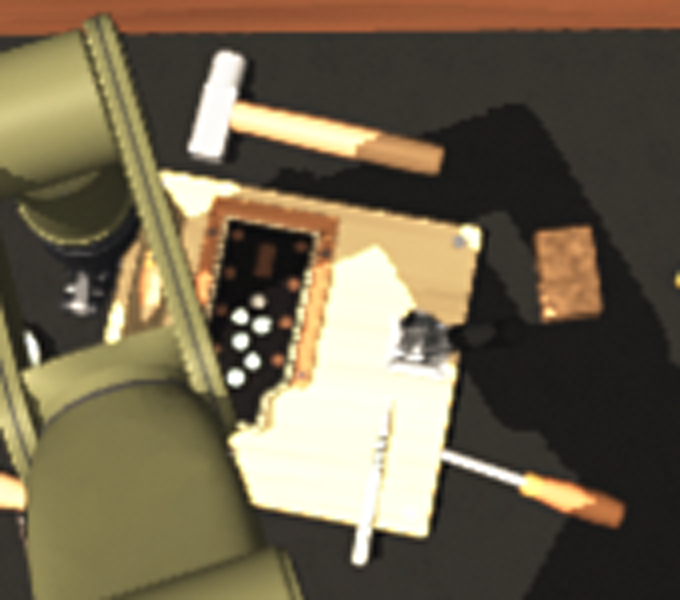

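Emit:
{"api": "play_rows", "payload": {"motion": "0 0 0 -1 0; 0 0 0 -0.9 0; 0 0 0 -0.8 0; 0 0 0.1 -0.8 0; 0 0 0.2 -0.8 0; 0 0 0.2 -0.8 0; 0 0 0.3 -0.8 0; 0 0 0.4 -0.7 0; 0 0 0.4 -0.8 0; 0 0 0 0 0"}}

```text
clock: 11.72
position: [0.5804, 0.1599, 0.1347]
tool_rot: [[0.982, -0.001, 0.191], [-0.191, -0.001, 0.982], [-0.001, -1.0, -0.001]]
force: [0.1, 0.3, 1.0]
grip_width: 0.0001
```

```bash
python3 - <<'E'
from h import *
st((20,26.1,134))
c=cam("top"); i=c["image"][150:300,180:350]
cv2.imwrite("pics/top7.png",cv2.resize(i,None,fx=4,fy=4,interpolation=cv2.INTER_CUBIC))
c=cam("scene"); i=c["image"][180:320,230:400]
cv2.imwrite("pics/scene7.png",cv2.resize(i,None,fx=4,fy=4,interpolation=cv2.INTER_CUBIC))
E
```

```text
t 11.72 jig mm [ 20.8  26.4 132.7] F jig [0.  0.3 1. ] yawerr 0.0 grip 0.0 j [ 0.2   0.43  1.58 -0.    1.14  0.39]
delta tool cm [-0.08 -0.13 -0.03]
```

View pics/scene7.png

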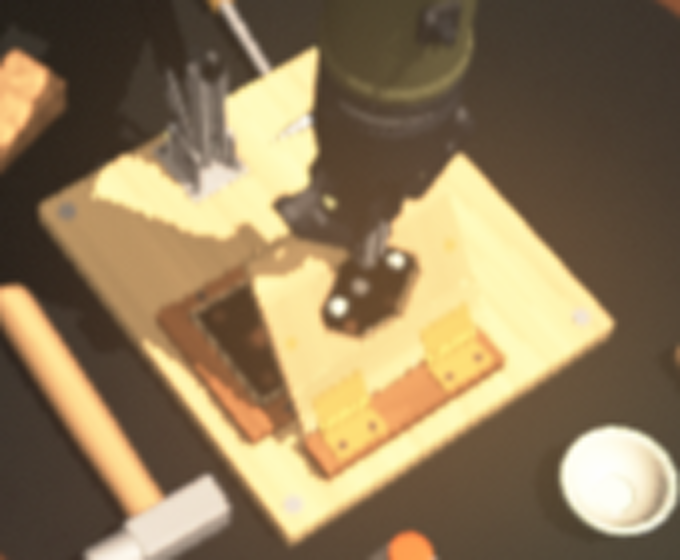

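Emit:
{"api": "play_rows", "payload": {"motion": "0 0 0.4 -0.7 0; 0 0 0.4 -0.7 0; 0 0 0.6 -0.6 0; 0 0 0.6 -0.6 0; 0 0 0.65 -0.5 0; 0 0 0.65 -0.5 0; 0 0 0.7 -0.4 0; 0 0 0.7 -0.4 0; 0 0 0 0 0"}}

```text
clock: 12.95
position: [0.5719, 0.1173, 0.0874]
tool_rot: [[0.982, -0.002, 0.19], [-0.19, -0.0, 0.982], [-0.002, -1.0, -0.001]]
force: [0.0, 0.3, -0.2]
grip_width: 0.0
```

```bash
python3 - <<'E'
from h import *
st((20,-17,85.6))
c=cam("scene"); i=c["image"][180:320,230:400]
cv2.imwrite("pics/scene8.png",cv2.resize(i,None,fx=4,fy=4,interpolation=cv2.INTER_CUBIC))
E
```

```text
t 12.95 jig mm [ 20.6 -17.1  85.4] F jig [-0.   0.3 -0.2] yawerr 0.001 grip 0.0 j [0.13 0.46 1.67 0.   1.02 0.32]
delta tool cm [-0.06 -0.02  0.01]
```

View pics/scene8.png

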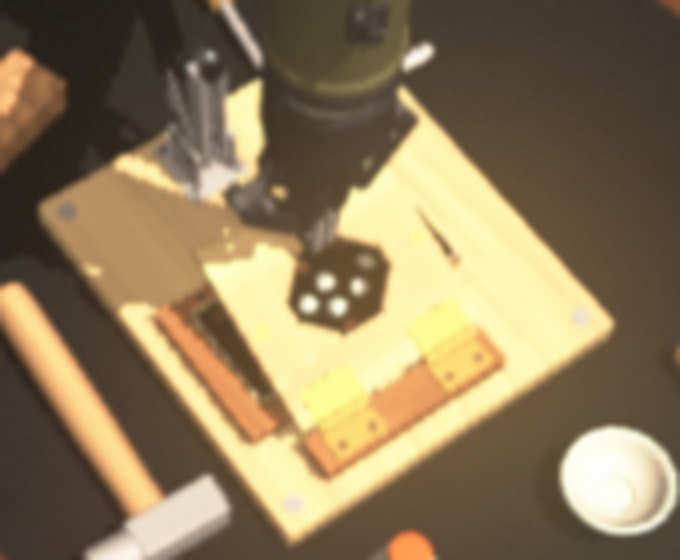

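Emit:
{"api": "play_rows", "payload": {"motion": "0 0 0.8 -0.3 0; 0 0 0.8 -0.3 0; 0 0 0.8 -0.2 0; 0 0 0.8 -0.2 0; 0 0 0.5 0 0; 0 0 0.3 0 0; 0 0 0.3 0 0; 0 0 0 0 0"}}

```text
clock: 14.0
position: [0.5708, 0.1079, 0.0453]
tool_rot: [[0.982, 0.0, 0.19], [-0.19, 0.0, 0.982], [0.0, -1.0, 0.0]]
force: [-0.2, 0.5, 0.4]
grip_width: 0.0001
```

```bash
python3 - <<'E'
from h import *
st((20,-27,43))
E
```

```text
t 14.0 jig mm [ 21.3 -26.6  43.3] F jig [-0.3  0.5  0.4] yawerr 0.001 grip 0.0 j [0.11 0.51 1.72 0.   0.92 0.3 ]
delta tool cm [-0.13  0.03 -0.04]
```

Emit:
{"api": "play_rows", "payload": {"motion": "0 0 0.1 0 0; 0 0 0.1 0 0; 0 0 0 0 0"}}

```text
clock: 14.38
position: [0.571, 0.1079, 0.0449]
tool_rot: [[0.982, 0.001, 0.19], [-0.19, 0.0, 0.982], [0.001, -1.0, 0.0]]
force: [-3.3, -0.2, 10.1]
grip_width: 0.0001
```

Emit:
{"api": "play_rows", "payload": {"motion": "0 0 0.1 0 0; 0 0 0.1 0 0; 0 0 0 0 0"}}

```text
clock: 14.75
position: [0.5711, 0.1079, 0.0446]
tool_rot: [[0.982, 0.002, 0.19], [-0.19, 0.0, 0.982], [0.002, -1.0, 0.001]]
force: [-6.0, -0.8, 22.9]
grip_width: 0.0002
```

Emit:
{"api": "play_rows", "payload": {"motion": "0 0 -0.5 0 0; 0 0 -2 0 0; 0 0 -5 0 0; 0 0 -5 0 0; 0 0 -5 0 0; 0 0 0 -4.4 0; 0 0 0 -4.4 0; 0 0 0 -4.5 0; 0 0 0 0 0"}}

```text
clock: 15.88
position: [0.5448, -0.0254, 0.2162]
tool_rot: [[0.981, -0.0, 0.194], [-0.194, -0.001, 0.981], [-0.0, -1.0, -0.001]]
force: [-0.2, 1.2, -0.4]
grip_width: -0.0
```

```bash
python3 - <<'E'
from h import *
st((20,-160,150))
c=cam("scene"); i=c["image"][140:320,220:400]
cv2.imwrite("pics/scene9.png",cv2.resize(i,None,fx=3.3,fy=3.3,interpolation=cv2.INTER_CUBIC))
c=cam("top"); i=c["image"][150:300,180:350]
cv2.imwrite("pics/top9.png",cv2.resize(i,None,fx=4,fy=4,interpolation=cv2.INTER_CUBIC))
prev=None
for d in range(60,0,-6):
    f=np.radians(max(d,3)); r=105
    p=np.array([-140-r*np.cos(f)+10*np.sin(f)+11,52+r*np.sin(f)+10*np.cos(f)]); print(d,p.round(1),None if prev is None else (p-prev).round(1)); prev=p
E
```

```text
t 15.88 jig mm [  21.2 -162.3  214.2] F jig [-0.4  1.1 -0.4] yawerr -0.003 grip -0.0 j [-0.12  0.28  1.59 -0.    1.27  0.07]
delta tool cm [-0.12  6.42  0.24]
60 [-172.8  147.9] None
54 [-182.6  142.8] [-9.8 -5.1]
48 [-191.8  136.7] [-9.2 -6.1]
42 [-200.3  129.7] [-8.5 -7. ]
36 [-208.1  121.8] [-7.7 -7.9]
30 [-214.9  113.2] [-6.9 -8.6]
24 [-220.9  103.8] [-5.9 -9.3]
18 [-225.8   94. ] [-4.9 -9.9]
12 [-229.6   83.6] [ -3.9 -10.3]
6 [-232.4   72.9] [ -2.8 -10.7]
```

View pics/scene9.png

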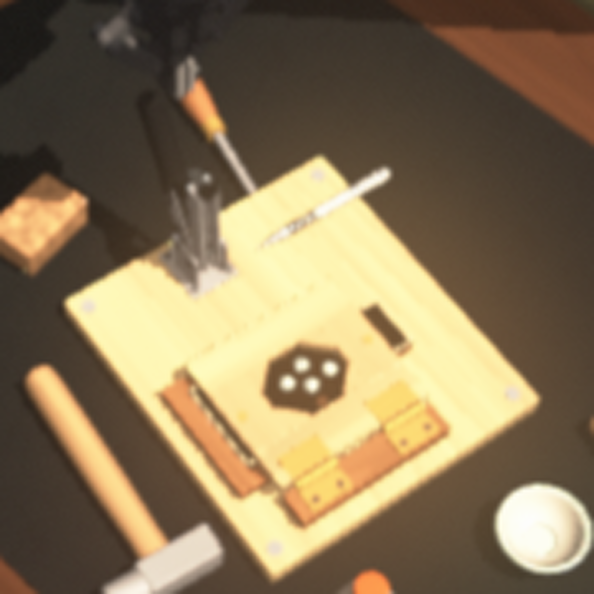

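View pics/top9.png

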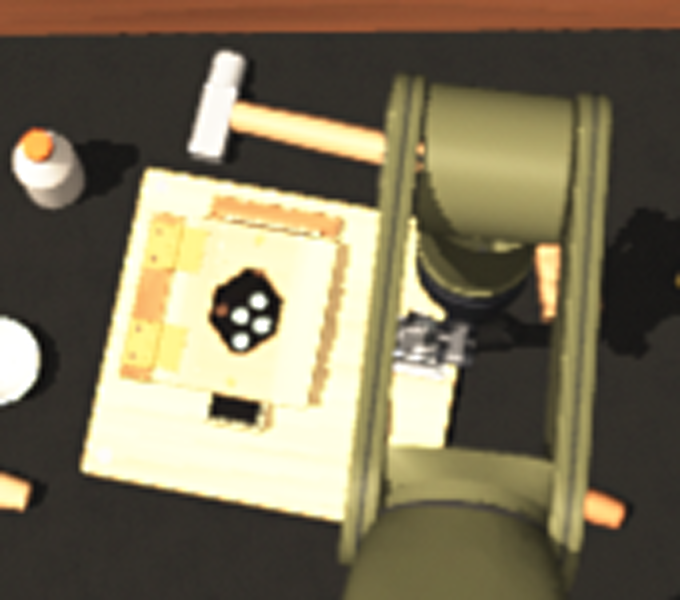

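Emit:
{"api": "play_rows", "payload": {"motion": "0 -0.1 2.5 0.2 0; 0 0 2.5 0 0; 0 0 1.4 0 0; 0 0 0 0 0"}}

```text
clock: 16.48
position: [0.5443, -0.0197, 0.1512]
tool_rot: [[0.982, -0.003, 0.189], [-0.189, 0.001, 0.982], [-0.003, -1.0, 0.0]]
force: [-0.0, 0.4, 0.8]
grip_width: -0.0001
```

```bash
python3 - <<'E'
from h import *
st((20,-172,147.9))
c=cam("scene"); i=c["image"][130:260,210:350]
i=np.clip((i/255.)**.5*255,0,255).astype(np.uint8)
cv2.imwrite("pics/scene10.png",cv2.resize(i,None,fx=4.5,fy=4.5,interpolation=cv2.INTER_CUBIC))
E
```

```text
t 16.48 jig mm [  19.6 -156.9  149.2] F jig [-0.1  0.4  0.8] yawerr 0.002 grip -0.0 j [-0.11  0.34  1.68  0.    1.12  0.08]
delta tool cm [ 0.04  0.13 -1.51]
```

View pics/scene10.png

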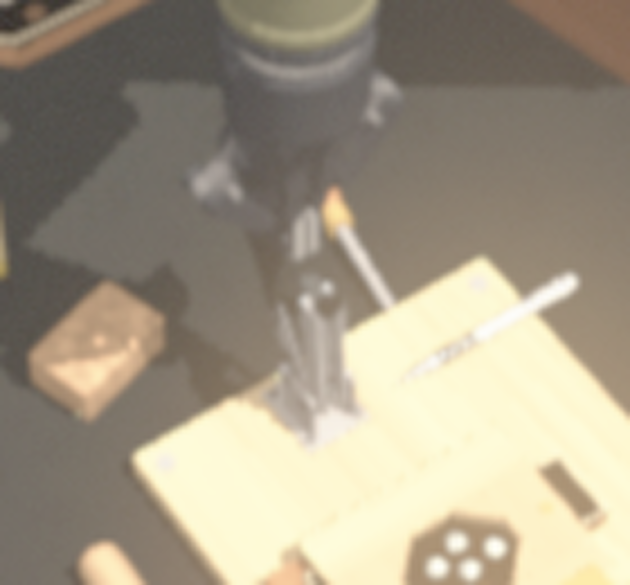

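Emit:
{"api": "play_rows", "payload": {"motion": "0 0 0.1 -0.8 0; 0 0 0 -0.7 0; 0 0 0.5 -1 0; 0 0 0.6 -0.9 0; 0 0 0.7 -0.85 0; 0 0 0 0 0"}}

```text
clock: 17.27
position: [0.5358, -0.063, 0.1323]
tool_rot: [[0.982, -0.002, 0.191], [-0.191, 0.0, 0.982], [-0.002, -1.0, -0.0]]
force: [-1.0, 0.3, 0.9]
grip_width: 0.0
```

```bash
python3 - <<'E'
from h import *
st((20,-200.3,129.7))
c=cam("scene"); i=c["image"][130:260,210:350]
i=np.clip((i/255.)**.5*255,0,255).astype(np.uint8)
cv2.imwrite("pics/scene11.png",cv2.resize(i,None,fx=4.5,fy=4.5,interpolation=cv2.INTER_CUBIC))
E
```

```text
t 17.27 jig mm [  19.5 -201.   130.3] F jig [-1.   0.1  0.9] yawerr -0.0 grip 0.0 j [-0.2   0.36  1.71 -0.    1.08 -0.  ]
delta tool cm [0.05 0.06 0.07]
```

View pics/scene11.png

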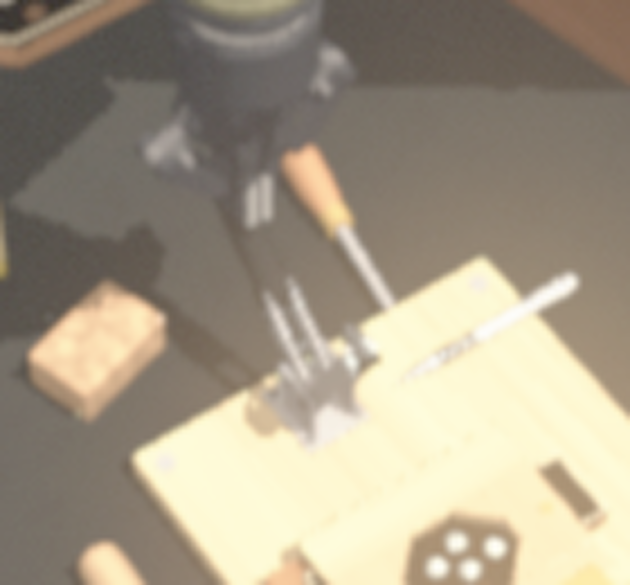

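Emit:
{"api": "play_rows", "payload": {"motion": "0 0 0.8 -0.75 0; 0 0 0.85 -0.7 0; 0 0 0.95 -0.6 0; 0 0 1 -0.5 0; 0 0 1 -0.4 0; 0 0 1 -0.3 0; 0 0 0.5 0 0; 0 0 0 0 0"}}

```text
clock: 18.32
position: [0.5303, -0.0941, 0.0718]
tool_rot: [[0.982, -0.001, 0.19], [-0.19, 0.0, 0.982], [-0.001, -1.0, 0.0]]
force: [-0.2, -0.8, 1.0]
grip_width: 0.0001
```

```bash
python3 - <<'E'
from h import *
st((20,-232.4,67.5))
c=cam("scene"); i=c["image"][130:260,210:350]
i=np.clip((i/255.)**.5*255,0,255).astype(np.uint8)
cv2.imwrite("pics/scene12.png",cv2.resize(i,None,fx=4.5,fy=4.5,interpolation=cv2.INTER_CUBIC))
E
```

```text
t 18.32 jig mm [  20.  -232.5   69.8] F jig [ 0.  -0.9  1. ] yawerr 0.001 grip 0.0 j [-0.25  0.43  1.78  0.    0.93 -0.06]
delta tool cm [-0.    0.23  0.01]
```

View pics/scene12.png

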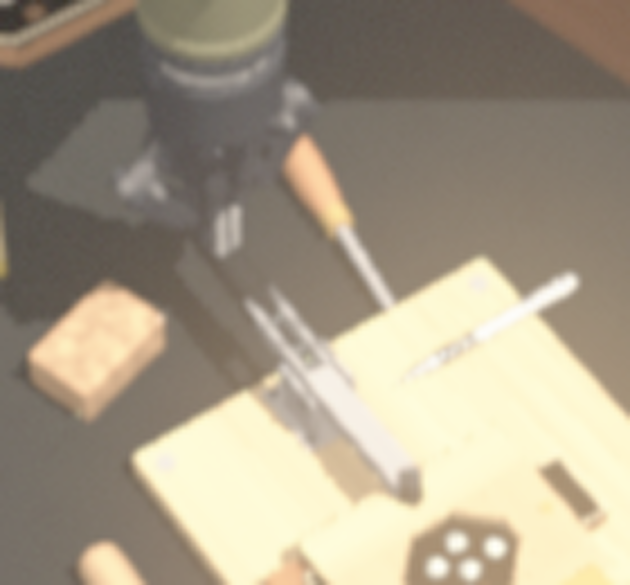

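Nearly there; press down until force rises.

Emit:
{"api": "play_rows", "payload": {"motion": "0 0 0.2 0 0; 0 0 0.2 0 0; 0 0 0.1 0 0; 0 0 0 0 0"}}

```text
clock: 18.88
position: [0.5311, -0.0943, 0.0683]
tool_rot: [[0.982, 0.001, 0.19], [-0.19, -0.0, 0.982], [0.001, -1.0, -0.0]]
force: [-1.0, 1.1, 7.1]
grip_width: 0.0001
```

Emit:
{"api": "play_rows", "payload": {"motion": "0 0 0.1 0 0; 0 0 0.1 0 0; 0 0 0 0 0"}}

```text
clock: 19.25
position: [0.5311, -0.0943, 0.0679]
tool_rot: [[0.982, 0.002, 0.19], [-0.19, -0.001, 0.982], [0.002, -1.0, -0.0]]
force: [-4.7, 0.5, 18.5]
grip_width: -0.0001
```

```bash
python3 - <<'E'
from h import *
st((20,-232.4,67.5))
E
```

```text
t 19.25 jig mm [  20.9 -232.6   65.9] F jig [-4.7 -0.4 18.5] yawerr 0.001 grip -0.0 j [-0.25  0.43  1.79 -0.    0.92 -0.06]
delta tool cm [-0.09 -0.16  0.02]
```

Emit:
{"api": "play_rows", "payload": {"motion": "0 0 -0.3 0 0; 0 0 -1 0 0; 0 0 -4 0 0; 0 0 -5 0 0; 0 0 0 -5 0; 0 0 0 -5 0; 0 0 0 0 0"}}

```text
clock: 20.12
position: [0.5115, -0.1956, 0.1688]
tool_rot: [[0.981, 0.001, 0.194], [-0.194, -0.001, 0.981], [0.001, -1.0, -0.001]]
force: [-0.1, 0.6, 0.5]
grip_width: -0.0
```

```bash
python3 - <<'E'
from h import *
st()
c=cam("scene"); i=c["image"][120:330,190:400]
i=np.clip((i/255.)**.6*255,0,255).astype(np.uint8)
cv2.imwrite("pics/scene13.png",cv2.resize(i,None,fx=2.85,fy=2.85,interpolation=cv2.INTER_CUBIC))
P=np.array([(20,-140,52),(20,-140-128*np.cos(.052),52+128*np.sin(.052))])/1000
print((proj(c,j2w(P))-[190,120])*2.85)
c=cam("top"); cv2.imwrite("pics/top13.png",cv2.resize(c["image"][140:310,170:350],None,fx=3.5,fy=3.5,interpolation=cv2.INTER_CUBIC))
E
```

```text
t 20.12 jig mm [  20.9 -335.7  166.8] F jig [-0.2  0.5  0.5] yawerr -0.003 grip -0.0 j [-0.44  0.32  1.65 -0.    1.16 -0.25]
[[250.32742932 261.54384964]
 [171.66136683 163.31778654]]
```

View pics/scene13.png

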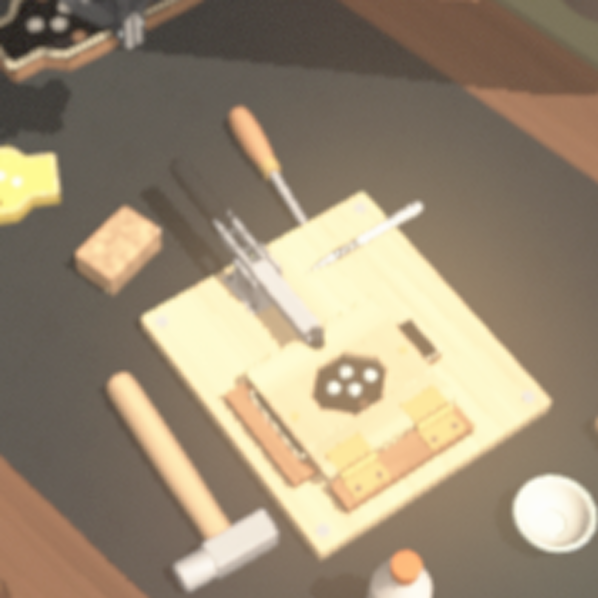

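View pics/top13.png

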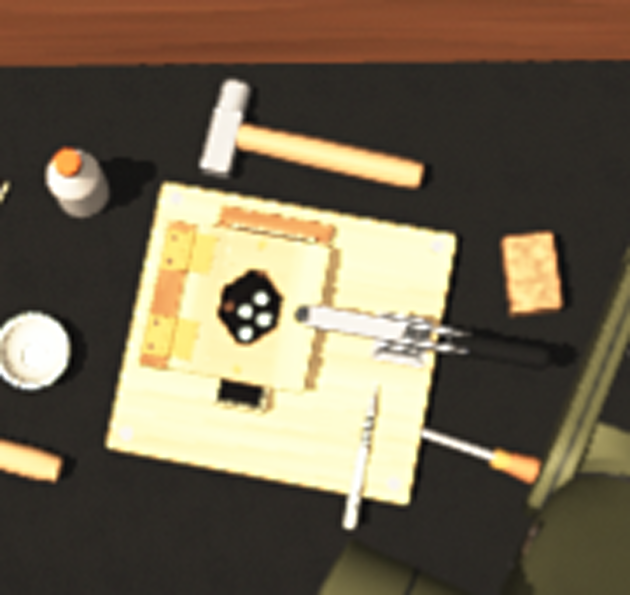

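```bash
python3 -c "
from h import *
print(job.hand_in())"
```

```text
the job is handed in; nothing more can be done
None
```

I did all three steps in order with the shut fingertips and handed the job in at about 20 s of the 56 s allowed. `hand_in` gives no verdict, so the results below are my own checks.

- **Blank:** I pushed the dark headstock in the jig, not the yellow one or the larger dark one. It slid at about 2 N until the force rose to about 6 N and it stopped moving. In the picture its pale edge sits against the stop with no visible gap.
- **Template:** I tipped it over from about 1.9 rad, judged from the image, and pressed it down to a hard stop at 23 N. The fingertip stood at 42.6 mm there, against 43 mm for flat.
- **Clamp:** I pushed the handle over to its hard stop at about 18 N. The fingertip stood about 1.5 mm below the height I had worked out. In the last pictures the rubber tip rests on the template's edge strip and the handle end lies about 2 px from where it should.

In the last views the fingers were well clear of the clamp, and none of the tools or other things in view had shifted or tipped. The fretboard, the gouge and most of the dish lay outside those close-ups, but the arm did not work near them.

One early image measurement put the blank's wide end up to 6 mm short of the stop, in disagreement with its nut end. I went by the force instead and kept pushing until it stopped. Once, the pencil's end looked shifted by about 2 px, but the next picture showed it back in place, so that was probably shadow.

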